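Set the packet feeder gate to a mint tin and lock it

ROBOT

A 7-joint arm with a two-finger parallel gripper is mounted at the origin on a cart in front of the work surface, level with it; the furniture and walls round the work are solid. World frame = base frame: x ahead of the robot, y to its left, z up, the work surface at z = 0. Lengths are in m, angles in rad, forces in N, time in s.
With the tool pointing down it reaches from about 0.425 to 0.925 m from the base axis. Payload 6.8 kg.
Tool frame: the origin (TCP) lies midway between the tips of the shut fingers; the grasp point (between the pads) lies behind it (grip_point_offset is the z of the grasp point in the tool frame, in m); z points along the fingers, y is the line along which they close (so a half turn about z gives the same grasp; the last joint's range is limited). The gripper opens to 88 mm and grips with 3 to 60 N. Pads are 20 mm wide; open, the fingers measure 115 mm over their backs; the gripper's body (75 mm by 178 mm) begins 61 mm behind the grasp point.
Start: joints at [1.22, 0.477, 0.022, 1.555, -0.011, 1.109, -0.083], TCP at [0.162, -0.655, 0.191] pointing down, gripper open.
Joint ranges: [-2.96, 2.96], [-0.34, 2.1], [-1.41, 1.46], [0.24, 2.44], [-1.37, 4.51], [0.17, 1.92], [-2.96, 2.96]. Speed limits (rad/s): [2.39, 2.39, 3.14, 3.14, 3.14, 3.14, 3.14].

INTERFACE

Orientations are given as a unit quaternion [x, y, z, w].
In Python, from bench import get_obs, snapshot, camera_info, sign_off, grip_point_offset gives the robot as it stands. The module is installed in compiled form; this text tells all that it offers.
- The arm moves only by the tool drive_tool, never from a script. Its argument "moves" is text: rows parted by semicolons, each of 5 numbers parted by spaces: the closure in counts, from 0 (fully open) to 255 (shut), then the shift along the world's x, y, z as a fraction of full scale, then the turn about the world's z as a fraction of full scale. In form: gripper tx ty tz turn; .... A call has 1 to 8 rows; each row is the pose to reach, as a shift and turn from the pose commanded when the call began; what a row does not reach only later rows make up. Full scale, the value 1, is 0.4 m for a shift and 60 degrees for a turn. A row lasts 1/10 s, in which the tool goes at most 50 mm and 8.59 degrees, less where a joint would pass 70% of its speed; a pose out of reach is approached as far as the arm can. A call with a number of a shift or a turn outside -1 to 1 is refused whole. A call with a gripper value outside its range is refused whole. The fingers move at their own pace and stop on an object; "newtons" is the grip in N (left out, the last holds). Time passes only in rows, so rows that repeat a pose let the fingers close. It gives the time, the measured TCP pose, the force, the opening and the grip force at its end, in the units of the state.
- get_obs(): the state, without advancing time (a new reading comes with each control period).
- snapshot(name): name is "scene" or "top" or "wrist"; returns the picture (400x640x3 uint8, red, green, blue); there is no depth.
- camera_info(name): a dict with "camera_matrix" (3x3 intrinsics, pixels), "rvec" (rotation vector, rad) and "tvec" (3), from world to camera coordinates, as OpenCV has them. Camera axes: x right, y down, z forward; pixel columns grow to the right and rows downward; lengths in m; the calibration is good to about 2 mm. A picture is of the moment at which its call begins: read the wrist's pose just before it. camera_info takes no time and is no camera call; for the wrist camera it gives the pose at the moment of the call.
- sign_off(): hands the job in; it is judged then, once.
The state is a dict: "time_s": time; "qpos": joint angles; "joint_velocities": joint speeds; "tau": joint torques, N m; "tool_pos": TCP position; "tcp_rot": TCP orientation; "ft_force": force on the tool from outside, world axes, zero at the start; "wrist_torque": the same for the moment, N m; "opening": opening from 0.0 (shut) to 1.0 (fully open); "finger_force": force on a finger pad.
Only numpy, scipy, OpenCV 4.12 (cv2) and the standard library are available. Lean on these libraries where they do the work, as an engineer would, in place of code of your own. Each camera call takes 0.05 s, during which the arm holds its last target. There are 200 camera calls.

TASK

Set the packet feeder's gate to the thickness of the mint tin: first lay the flat mint tin lengthwise on the feeder's bed and slide it under the raised gate until it is fully home against the back stop. Then loosen the jam nut by swinging its lever well round counterclockwise, turn the adjuster screw above it clockwise until the gate just rests on the tin without crushing it, and swing the nut's lever back until it is fully tight, leaving the tin where it is. Leave the other things on the counter alone.

Things in the scene. Friction and masses are not known exactly. Their poses are not given: they have to be found in the camera images.
- mint_tin: Flat closed rectangular mint tin, loose, 0.09 kg, 65 mm (its x) by 102 mm (its y) by 20 mm high, lying flat on the counter to the left of the feeder; origin at the centre of its underside, z up. It can be gripped across its 65 mm width. Either end may go in first.
- feeder: Metal packet feeder, fixed. Origin on the counter straight below the screw's axis; +x is the feed direction (roughly to the robot's right), +y roughly away from the robot, +z up. Bed: flat plate 10 mm thick, x -150 to +50 mm, y +-62 mm, bare at x below -65 mm. With the tin home its centre is at x -21 mm, y about 0, its length along x.
- back_stop (a point): Middle of the back stop's near face, at feeder x +30 mm, 20 mm above the counter (the stop's top is 24 mm high): the tin's leading end must come against it.
- lane_mouth (a point): Mouth of the lane, on the bed at feeder x -62 mm. Two side guides, 12 mm high above the bed: 74 mm apart (inner faces) from feeder x -40 to +30 mm, flared to about 88 mm apart here.
- bridge (a point): Centre of the top of the bridge over the lane, 70 mm above the counter: crossbar 58 to 70 mm high, feeder x +-11 mm, y +-58 mm, on pillars at y +-44 to +-58 mm.
- gate_foot (a point): Centre of the gate's rubber underside. The gate is a horizontal bar 62 mm across the lane, 16 mm along it, hanging from the screw below the bridge; it only moves up and down. The rubber shoe is sprung (6 N per mm, so 25 N is 0.7 rad past touch). The underside is 44 mm above the counter at adjuster 0; the top of the tin on the bed is 30 mm above the counter.
- adjuster (a joint): Turn of the adjuster screw, rad, 0 to 3.5, vertical axis through the feeder's origin. Grows clockwise seen from above, lowering gate and knob 6 mm per rad; the gate meets the tin at about 2.33. Starts between 0.9 and 1.5. Friction 0.17 N m; stays where it is left. Never turn it while the jam nut is tight (below 0.2 rad): that counts as forcing the thread.
- adjuster_grip (a point): Grip point of the adjuster's black knob, topmost part of the feeder: an upright bar 42 mm long, 12 mm thick, 26 mm high (this point: its middle, on the axis) on a 20 mm neck. At adjuster 0 the bar lies along the feeder's x, this point 128 mm above the counter.
- jam_nut (a joint): Turn of the jam nut about the same axis, rad, 0 (fully tight, at a stop) to 1.5 (stop). Grows counterclockwise seen from above, loosening. Starts between 0 and 0.08. Loosened: beyond 0.6; fully tight: below 0.15. Friction 0.28 N m (4 N at the handle); stays where it is left.
- nut_handle (a point): Grip point on the jam nut's handle: upright round black post, 16 mm in diameter, 73 to 113 mm above the counter, on a 9 mm lever rod (79 mm up) from the hexagonal nut below the knob. It stands 72 mm from the screw's axis at angle -1.05 rad + jam_nut from the feeder's +x: starts on the robot's side, swings to the right. Point: on its axis, 99.5 mm up.
- scoop: Bystander: metal sweet scoop with a red handle, lying, 180 x 62 x 42 mm, origin under its centre. Leave alone.
- choc_bar: Bystander: wrapped chocolate bar lying flat, 52 x 150 x 12 mm, origin under its centre. Leave alone.
- sprinkle_jar: Bystander: small round jar with a screw lid, 46 mm diameter, 96 mm high, origin under its centre. Leave alone.
- price_stamp: Bystander: small wooden hand stamp standing upright, 33 x 58 x 76 mm, origin under its centre. Leave alone.
- gate: The gate bar itself (steel, with a sprung rubber shoe below it, 62 x 16 x 14 mm in all, under the bridge); origin at the centre of the shoe's underside when unloaded. It crushes the tin if it presses with more than 25 N.
Not all that is in view belongs to the job. What is shaped like the mint_tin but red is not meant.

How it is judged:
On the way, in this order (a step that is already met when the one before it is completed fails the run):
1. the tin lies on the bed under the raised gate, home against the back stop, with the nut still tight (x of mint_tin in the frame of feeder between -0.027 and -0.016 m and y of mint_tin in the frame of feeder between -0.008 and 0.008 m and z of mint_tin in the frame of feeder between 0.007 and 0.013 m and angle between the y axis of mint_tin and the x axis of feeder, either way round below 0.1 rad and value of joint jam_nut below 0.25 rad), for 0.2 s.
2. the jam nut is loosened (beyond 0.6 rad) (value of joint jam_nut above 0.6 rad), for 0.1 s.
3. with the nut loose, the gate is screwed down onto the tin (x of mint_tin in the frame of feeder between -0.027 and -0.016 m and y of mint_tin in the frame of feeder between -0.008 and 0.008 m and z of mint_tin in the frame of feeder between 0.007 and 0.013 m and angle between the y axis of mint_tin and the x axis of feeder, either way round below 0.1 rad and z of gate_foot in the frame of mint_tin between 0.018 and 0.0215 m and value of joint jam_nut above 0.35 rad), for 0.2 s.
4. the jam nut is tight again (below 0.15 rad) with the gate still on the tin (x of mint_tin in the frame of feeder between -0.027 and -0.016 m and y of mint_tin in the frame of feeder between -0.008 and 0.008 m and z of mint_tin in the frame of feeder between 0.007 and 0.013 m and angle between the y axis of mint_tin and the x axis of feeder, either way round below 0.1 rad and z of gate_foot in the frame of mint_tin between 0.018 and 0.0215 m and value of joint jam_nut below 0.15 rad), for 0.2 s.
At the end, for the whole second after the job is handed in: The tin lies flat and at rest on the bed, lengthwise in the lane (within 0.10 rad, 8 mm sideways), its leading end within about 6 mm of the back stop; the gate's underside is on the tin's top (no gap over 1.5 mm); the jam nut is tight again (below 0.15 rad) (all of step 4 and linear speed of mint_tin below 0.01 m/s); the robot touches nothing.
It fails at once if the adjuster is forced round while the jam nut is tight (below 0.2 rad) (value of joint jam_nut below 0.2 rad and (velocity of joint adjuster above 0.3 rad/s or velocity of joint adjuster below -0.3 rad/s)).
It fails at once if the gate presses on the tin with more than 25 N (crushed) (contact force between gate and mint_tin above 25 N).
It fails at once if the scoop, chocolate bar, jar or hand stamp is moved more than 25 mm (distance of any of scoop, choc_bar, sprinkle_jar, price_stamp from where it was at the start of the episode above 0.025 m).
It also fails if it takes over 72 s, if anything falls off the work surface, if the arm or the gripper's body presses on something with over 40 N, if the wrist force passes 120 N, or if a joint passes its speed limit or range.

## Working session

There is one attempt and no reset: what is moved stays moved. The work goes in short steps, Python scripts to look and compute and a tool call to move; the robot and the scene stay as the last step left them, time stands still between calls to the robot, and variables do not carry over. Pictures are saved under pics/ and viewed, at most 10 in all, crops included, and the job is handed in when it is done.

Besides the shell and the picture viewer there is one more tool, called after "Request:" as name(argument=value, ...) on one line, values as JSON. drive_tool: Moves the arm, as the interface text tells. Its arguments: {"type":"object","properties":{"moves":{"type":"string"},"newtons":{"type":"number"}},"required":["moves"]}

```bash
mkdir -p pics
cat > h.py <<'E'
import numpy as np, cv2
from bench import *
def save(n,f): cv2.imwrite('pics/'+f, cv2.cvtColor(snapshot(n),cv2.COLOR_RGB2BGR))
def px2w(n,uv,z,ci=None):
    c=ci or camera_info(n); K=np.array(c['camera_matrix'],float);R=cv2.Rodrigues(np.array(c['rvec'],float))[0];t=np.array(c['tvec'],float).ravel()
    o=-R.T@t; d=R.T@np.linalg.inv(K)@np.array([uv[0],uv[1],1.]); return o+d*(z-o[2])/d[2]
def w2px(n,p):
    c=camera_info(n); return cv2.projectPoints(np.array(p,float).reshape(-1,1,3),np.array(c['rvec'],float),np.array(c['tvec'],float),np.array(c['camera_matrix'],float),None)[0].reshape(-1,2)
E
python3 - <<'E'
from h import *
save('top','top.png');save('scene','scene.png')
o=get_obs();print(o,grip_point_offset)
for n in('top','scene'):print(camera_info(n))
E
```

```text
{'time_s': 0.1, 'qpos': array([ 1.21985388,  0.47770362,  0.02230862,  1.55630941, -0.0114613 ,
        1.10926   , -0.08306418]), 'joint_velocities': array([-1.76385769e-04, -1.22626589e-03, -5.13055068e-04, -3.96275663e-04,
        9.50140642e-04,  8.03868060e-04, -1.66348058e-05]), 'tau': array([ 4.52259381e-03, -5.84086096e+01,  1.53998550e+00, -2.73315346e+01,
       -5.41864021e-02,  1.30545435e-02,  7.45137140e-05]), 'tool_pos': array([ 0.16217444, -0.65465115,  0.19030581]), 'tcp_rot': array([ 9.92630910e-01,  1.21174563e-01, -1.58355065e-04, -7.59939058e-04]), 'ft_force': array([ 0.96080105,  0.14941335, -0.3864912 ]), 'wrist_torque': array([-0.02237514, -0.0205852 ,  0.02262254]), 'finger_force': 0.0, 'opening': 1.0004316923804888} -0.0187
{'camera_matrix': array([[396.23490226,   0.        , 319.56091506],
       [  0.        , 396.23490226, 199.69048429],
       [  0.        ,   0.        ,   1.        ]]), 'rvec': array([ 2.18455959, -2.176799  ,  0.0566021 ]), 'tvec': array([-0.00182138,  0.5390793 ,  1.40513447])}
{'camera_matrix': array([[507.79470529,   0.        , 318.64593032],
       [  0.        , 507.79470529, 201.48656993],
       [  0.        ,   0.        ,   1.        ]]), 'rvec': array([ 1.82417383, -1.10683389,  0.63571932]), 'tvec': array([-0.24456947,  0.32829364,  1.26965011])}
```

View pics/top.png

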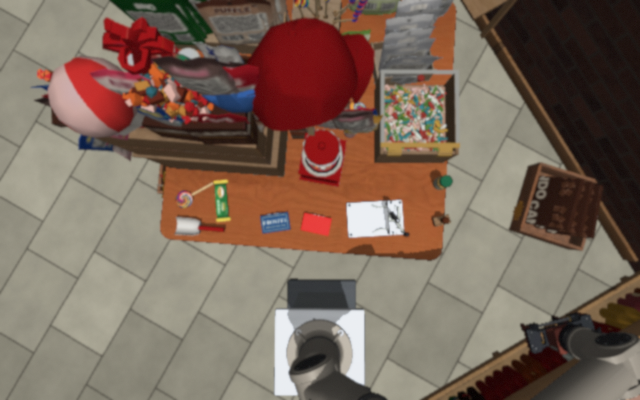

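View pics/scene.png

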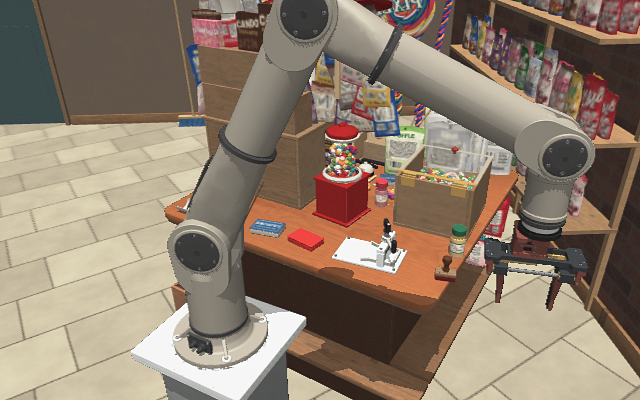

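The top view shows the blue mint tin at about (275,222), the red decoy at (317,223) and the white feeder bed at about (377,217). The stamp and jar are at its right, near (440,217) and (443,181). Next I'll fit these numerically and look at an enlarged crop.

Run:
```python
from h import *
im=cv2.imread('pics/top.png')
cr=im[165:275,240:460]; cv2.imwrite('pics/crop1.png',cv2.resize(cr,None,fx=3.6,fy=3.6,interpolation=cv2.INTER_CUBIC))
hsv=cv2.cvtColor(im,cv2.COLOR_BGR2HSV)
def fit(mask,z,name,roi):
    m=np.zeros_like(mask);x0,y0,x1,y1=roi;m[y0:y1,x0:x1]=mask[y0:y1,x0:x1]
    cs,_=cv2.findContours(m,cv2.RETR_EXTERNAL,cv2.CHAIN_APPROX_NONE);c=max(cs,key=cv2.contourArea)
    W=np.array([px2w('top',p[0],z)[:2] for p in c],np.float32)
    r=cv2.minAreaRect(W*1000);print(name,r,cv2.boxPoints(r).round().tolist())
blue=cv2.inRange(hsv,(95,60,40),(125,255,255));red=cv2.inRange(hsv,(0,180,120),(6,255,255))|cv2.inRange(hsv,(174,180,120),(180,255,255))
white=cv2.inRange(hsv,(0,0,170),(180,45,255))
fit(blue,.02,'tin',(250,205,300,240));fit(red,.02,'red',(295,205,340,240));fit(white,.01,'bed',(335,190,415,245))
```

```text
tin ((458.31488037109375, 159.75213623046875), (59.96241760253906, 96.22993469238281), 8.741151809692383) [[421.0, 203.0], [436.0, 108.0], [495.0, 117.0], [481.0, 212.0]]
red ((452.8191833496094, 13.331199645996094), (104.89110565185547, 67.1033935546875), 77.94990539550781) [[409.0, -31.0], [475.0, -45.0], [497.0, 58.0], [431.0, 72.0]]
bed ((473.4520263671875, -198.1611328125), (126.25447845458984, 202.12205505371094), 3.4233479499816895) [[404.0, -101.0], [416.0, -303.0], [543.0, -295.0], [530.0, -94.0]]
```

View pics/crop1.png

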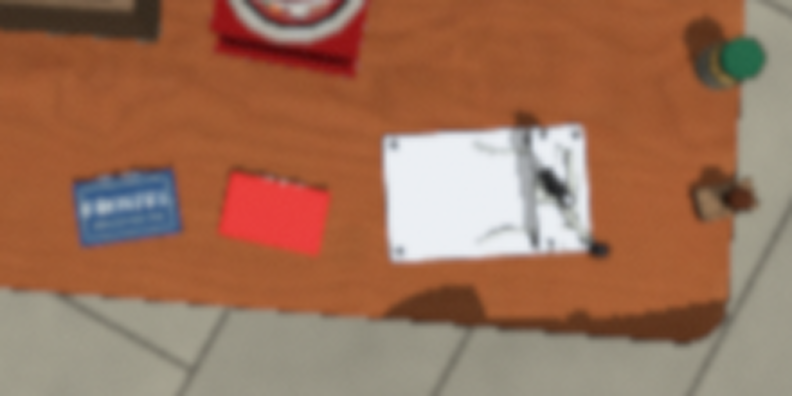

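The crop shows the knob near crop pixel (552,183), the handle post at (597,247), the bridge at x≈530 and the bare bed on the left, which matches the feeder fit. The feeder origin comes out near (0.476, -0.248) with its x axis at about -86.6°. I'll start moving towards the tin.

Request:
drive_tool(moves="0 0.65 0.75 0.15 0.7;0 0.65 0.75 0.15 0.7;0 0.65 0.75 0.15 0.7;0 0.65 0.75 0.15 0.7;0 0.65 0.75 0.15 0.7;0 0.65 0.75 0.15 0.7;0 0.65 0.75 0.15 0.7;0 0.65 0.75 0.15 0.7", newtons=20)

```text
time_s: 0.9
tool_pos: [0.422, -0.3546, 0.2511]
tcp_rot: [0.883, 0.469, -0.0, -0.0]
ft_force: [-0.3, 0.5, -0.8]
opening: 1.001
finger_force: 0.0
```

Run:
```python
from h import *
c=camera_info('wrist');save('wrist','w1.png');print(c)
import pickle;pickle.dump(c,open('w1.pkl','wb'))
```

```text
{'camera_matrix': array([[346.00467509,   0.        , 321.59015888],
       [  0.        , 346.00467509, 199.71556353],
       [  0.        ,   0.        ,   1.        ]]), 'rvec': array([-2.73197237,  0.83965352,  0.12461748]), 'tvec': array([-0.54904934, -0.10670579,  0.43247232])}
```

View pics/w1.png

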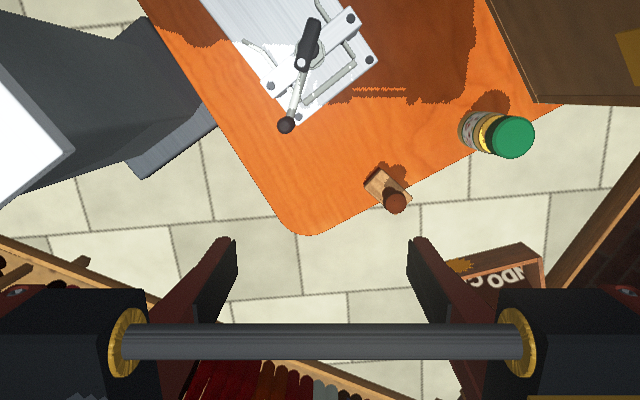

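Request:
drive_tool(moves="0 0.09 1 0 0.71;0 0.09 1 0 0.71;0 0.09 1 0 0.71;0 0.09 1 0 0.71;0 0.09 1 0 0.71;0 0.09 1 0 0.71;0 0.09 1 0 0.71;0 0.09 1 0 0.71")

```text
time_s: 1.75
tool_pos: [0.4568, 0.0436, 0.2509]
tcp_rot: [0.653, 0.757, -0.0, 0.0]
ft_force: [0.0, -0.3, 1.0]
opening: 0.997
finger_force: 0.0
```

The wrist view shows the knob bar from about (300,67) to (315,20), the post top at (286,125), and the feeder corners and bolts.

Run:
```python
from h import *
import pickle;c=pickle.load(open('w1.pkl','rb'))
f=lambda p,z:px2w('wrist',p,z,c)[:2]
print('post',f((286,125),.113))
a,b=f((302,66),.133),f((315,22),.133);print('bar',a,b,(a+b)/2,np.degrees(np.arctan2(*(b-a)[::-1])))
for p in((293,125),(271,86),(370,60),(349,19)):print(p,f(p,.01))
o=np.array([.4764,-.2481]);
d=f((286,125),.113)-o;print('post r,ang rel feeder',np.hypot(*d),np.degrees(np.arctan2(d[1],d[0]))+86.58)
# tin refit from close
c2=camera_info('wrist');pickle.dump(c2,open('w2.pkl','wb'));save('wrist','w2.png')
im=cv2.imread('pics/w2.png');h=cv2.cvtColor(im,cv2.COLOR_BGR2HSV);m=cv2.inRange(h,(95,60,30),(125,255,255))
cs,_=cv2.findContours(m,cv2.RETR_EXTERNAL,cv2.CHAIN_APPROX_NONE)
for q in sorted(cs,key=cv2.contourArea)[-3:]:
    W=np.array([px2w('w',p[0],.02,c2)[:2] for p in q],np.float32);print(cv2.contourArea(q),cv2.boundingRect(q),cv2.minAreaRect(W*1000))
```

```text
post [ 0.42443799 -0.29278783]
bar [ 0.46677004 -0.26062357] [ 0.49481765 -0.23914158] [ 0.48079385 -0.24988257] 37.448922068555234
(293, 125) [ 0.41824721 -0.29872129]
(271, 86) [ 0.42306726 -0.24680073]
(370, 60) [ 0.53612055 -0.28861967]
(349, 19) [ 0.53927798 -0.23846908]
post r,ang rel feeder 0.06853504835809364 -52.72415012607313
4.5 (632, 242, 8, 9) ((890.9239501953125, -8.80634880065918), (13.23551082611084, 4.116269111633301), 70.0293197631836)
8.5 (628, 219, 5, 6) ((867.2509765625, 23.67120361328125), (5.305417060852051, 5.636257648468018), 38.23051452636719)
5078.5 (311, 13, 57, 95) ((459.7169189453125, 160.5124969482422), (63.308658599853516, 100.13027954101562), 8.4445219039917)
```

View pics/w2.png

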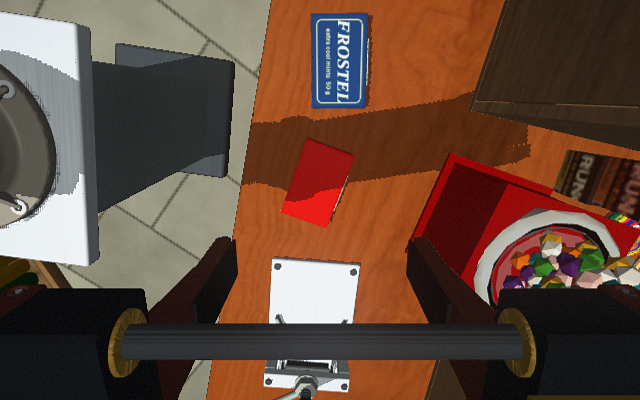

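Request:
drive_tool(moves="0 0.0075 0.2925 -0.1 0;0 0.0075 0.2925 -0.1 0;0 0.0075 0.2925 -0.1 0;0 0.0075 0.2925 -0.4 0;0 0.0075 0.2925 -0.4 0;0 0.0075 0.2925 -0.4 0;0 0.0075 0.2925 -0.4 0")

```text
time_s: 2.5
tool_pos: [0.4576, 0.1576, 0.0879]
tcp_rot: [0.652, 0.758, -0.003, -0.002]
ft_force: [-0.1, 0.2, 0.0]
opening: 0.997
finger_force: 0.0
```

Run:
```python
from h import *
import pickle;c=pickle.load(open('w2.pkl','rb'))
P={k:px2w('w',k,.01,c)[:2] for k in((272,258),(361,264),(264,387),(350,388),(278,266),(354,272))}
for k,v in P.items():print(k,v)
print(get_obs()['tool_pos'])
```

```text
(272, 258) [ 0.40943905 -0.10184485]
(361, 264) [ 0.53283879 -0.09289176]
(264, 387) [ 0.42047141 -0.32563059]
(350, 388) [ 0.55436264 -0.30783674]
(278, 266) [ 0.41899888 -0.1128379 ]
(354, 272) [ 0.5253583  -0.10654331]
[0.45755543 0.15760294 0.08785173]
```

Request:
drive_tool(moves="0 0 0 -0.12 0;0 0 0 -0.21 0;0 0 0 -0.21 0;0 0 0 -0.21 0;255 0 0 -0.21 0;255 0 0 -0.21 0;255 0 0 -0.21 0;255 0 0 -0.21 0", newtons=20)

```text
time_s: 3.3
tool_pos: [0.4608, 0.1591, 0.0078]
tcp_rot: [0.653, 0.758, 0.001, 0.0]
ft_force: [-0.4, 0.1, -0.2]
opening: 0.675
finger_force: 0.0
```

Request:
drive_tool(moves="255 0 0 0 0;255 0 0 0 0;255 0 0 0 0")

```text
time_s: 3.6
tool_pos: [0.4601, 0.1591, 0.0069]
tcp_rot: [0.653, 0.758, -0.0, -0.0]
ft_force: [-0.2, 0.1, -0.7]
opening: 0.396
finger_force: 0.0
```

Run:
```python
from h import *
o=get_obs();print(o['opening'],o['finger_force'],o['ft_force'],o['tool_pos'])
save('wrist','w3.png')
```

```text
0.3958530203388935 0.0 [-0.18544889  0.11777441 -0.68070451] [0.46010875 0.15905364 0.00691798]
```

View pics/w3.png

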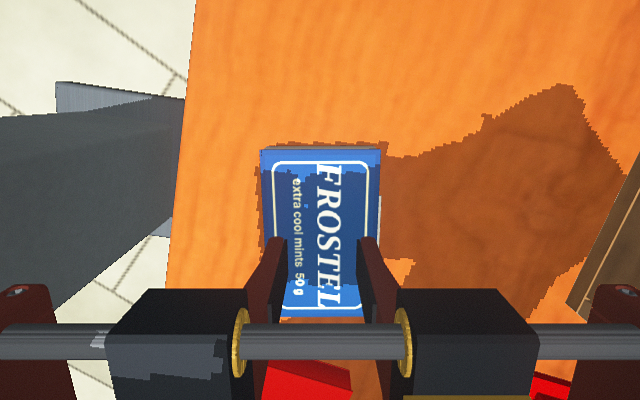

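The picture shows the tin still in place at (260–380, 150–317). The fingers are closing past its edges, seemingly over or beyond its near end, so I'll project the known geometry to see which.

Run:
```python
from h import *
o=get_obs();p=o['tool_pos'];print(p,o['tcp_rot'])
print('tcp px',w2px('wrist',[p,p+[0,0,.0187],p+[0,0,.06]]))
c=camera_info('wrist');R=cv2.Rodrigues(c['rvec'])[0];print('cam',-R.T@c['tvec'],'axis',R[2])
for q in((260,150),(380,150),(380,317),(265,317)):print(q,px2w('w',q,.02,c))
yv=np.array([.989,.147,0])
for s in(.0175,.031):print(s,w2px('wrist',[p+s*yv,p-s*yv,p+s*yv+[0,0,.03],p-s*yv+[0,0,.03]]).round())
```

```text
[0.46011519 0.15903789 0.0068872 ] [ 6.52669581e-01  7.57642668e-01 -6.82375814e-05 -3.32957197e-05]
tcp px [[320.87732454 232.06997373]
 [320.80665238 244.95777714]
 [320.59112507 284.26142738]]
cam [0.44896631 0.23718357 0.20054823] axis [ 0.04243267 -0.28646675 -0.95715008]
(260, 150) [0.42115494 0.20526301 0.02      ]
(380, 150) [0.4831697  0.21447232 0.02      ]
(380, 317) [0.50299951 0.11473204 0.02      ]
(265, 317) [0.43389898 0.10446622 0.02      ]
0.0175 [[350. 232.]
 [292. 232.]
 [354. 254.]
 [287. 254.]]
0.031 [[372. 232.]
 [269. 232.]
 [381. 254.]
 [261. 254.]]
```

Run:
```python
from h import *
from scipy.spatial.transform import Rotation as Ro
o=get_obs();p=o['tool_pos'];T=Ro.from_quat(o['tcp_rot']).as_matrix()
c=camera_info('wrist');R=cv2.Rodrigues(c['rvec'])[0];C=-R.T@c['tvec'];K=c['camera_matrix']
def ray(u):return T.T@(C-p),T.T@(R.T@np.linalg.inv(K)@np.array([*u,1.]))
for u,y in [((237,238),.044),((409,238),.044),((288,238),.0174),((358,238),.0174)]:
    C0,d=ray(u)
    for s in(y,-y):
        t=(s-C0[1])/d[1]
        if t>0 and t<1:print(u,(C0+t*d).round(4))
im=cv2.imread('pics/w3.png')[215:320,230:410];cv2.imwrite('pics/w3c.png',cv2.resize(im,None,fx=4,fy=4,interpolation=cv2.INTER_CUBIC))
```

```text
(237, 238) [ 0.0071 -0.044  -0.0255]
(409, 238) [ 0.0107  0.044  -0.0341]
(288, 238) [ 0.0063 -0.0174 -0.0237]
(358, 238) [ 0.0152  0.0174 -0.0446]
```

View pics/w3c.png

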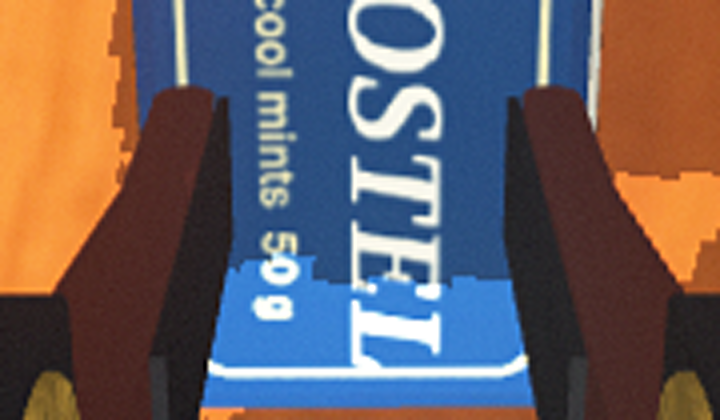

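The fingertips are clearly above the tin's top, since they passed over it with no contact. So the physical tips sit at least 13 mm behind the stated TCP at this opening. I can therefore reopen and lower 16 mm safely, then close again.

Request:
drive_tool(moves="0 0 0 0 0;0 0 0 0 0;0 0 0 0 0;0 0 0 0 0;0 0 0 0 0;0 0 0 0 0;0 0 0 -0.02 0;0 0 0 -0.04 0")

```text
time_s: 4.45
tool_pos: [0.4603, 0.159, -0.0096]
tcp_rot: [0.653, 0.758, 0.0, 0.0]
ft_force: [0.5, -0.2, -0.3]
opening: 0.996
finger_force: 0.0
```

Request:
drive_tool(moves="255 0 0 0 0;255 0 0 0 0;255 0 0 0 0;255 0 0 0 0;255 0 0 0 0")

```text
time_s: 4.95
tool_pos: [0.4604, 0.1591, -0.0089]
tcp_rot: [0.653, 0.758, 0.0, 0.0]
ft_force: [0.2, -0.0, 0.4]
opening: 0.585
finger_force: 0.0
```

Request:
drive_tool(moves="110 0 0 -0.0025 0;110 0 0 -0.005 0;110 0 0 -0.0075 0;110 0 0 -0.0075 0")

```text
time_s: 5.35
tool_pos: [0.4604, 0.159, -0.0106]
tcp_rot: [0.653, 0.758, -0.0, 0.001]
ft_force: [-5.5, -2.8, 20.9]
opening: 0.567
finger_force: 10.6
```

Run:
```python
from h import *
o=get_obs();print(o['ft_force'],o['tool_pos'],o['qpos'],o['opening'])
save('scene','s2.png');save('wrist','w4.png')
print(w2px('scene',[o['tool_pos']]))
im=cv2.imread('pics/s2.png')[170:290,200:360];cv2.imwrite('pics/s2c.png',cv2.resize(im,None,fx=5,fy=5,interpolation=cv2.INTER_CUBIC))
```

```text
[-5.54339624 -2.75127332 20.93497009] [ 0.46039155  0.15904438 -0.01062552] [ 0.02331902  0.5498855  -0.59561605  2.11417716  0.52767026  0.62531475
 -0.79342415] 0.5671557885268813
[[268.40765169 233.29990065]]
```

View pics/s2c.png

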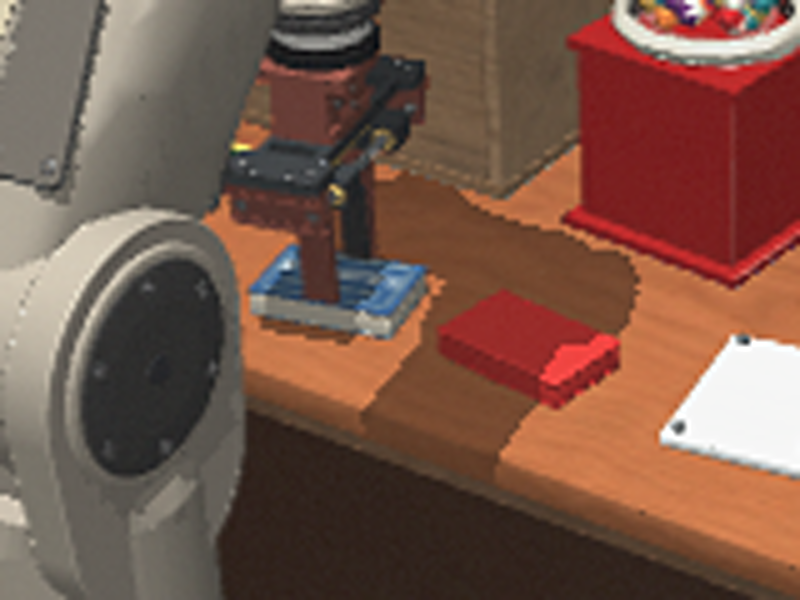

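The fingers rest on the tin's top, seen at about crop pixel (320,290), with the TCP reading -0.011. So the real tips are about 31 mm above the reported TCP. I'll raise, open, and go down beside the tin with that offset.

Request:
drive_tool(moves="0 0 0 0.03 0;0 0 0 0.03 0;0 0 0 0.03 0;0 0 0 0.03 0;0 0 0 0.03 0;0 0 0 0 0;0 0 0 -0.017 0;0 0 0 -0.03 0")

```text
time_s: 6.25
tool_pos: [0.4595, 0.1588, -0.0253]
tcp_rot: [0.653, 0.758, -0.001, -0.0]
ft_force: [-0.0, -0.7, 0.7]
opening: 1.002
finger_force: 0.0
```

Request:
drive_tool(moves="255 0 0 0 0;255 0 0 0 0;255 0 0 0 0;255 0 0 0 0;255 0 0 0 0")

```text
time_s: 6.75
tool_pos: [0.4603, 0.1591, -0.0239]
tcp_rot: [0.653, 0.758, 0.0, 0.0]
ft_force: [0.1, -1.0, -0.2]
opening: 0.718
finger_force: 20.0
```

Now it's gripped: 20 N at about 63 mm. Next I'll lift and carry it to above the bare bed.

Request:
drive_tool(moves="255 0 0 0.1 0;255 0 0 0.15 0;255 0.033 -0.759 0.15 -0.079;255 0.033 -0.759 0.15 -0.079;255 0.033 -0.759 0.15 -0.079;255 0.033 -0.759 0.15 -0.079;255 0.033 -0.759 0.15 -0.079;255 0.033 -0.759 0.15 -0.079")

```text
time_s: 7.55
tool_pos: [0.473, -0.1428, 0.0362]
tcp_rot: [0.683, 0.73, 0.0, 0.0]
ft_force: [1.0, 1.0, -0.7]
opening: 0.716
finger_force: 20.0
```

Request:
drive_tool(moves="255 0 0 0 0;255 0 0 0 0")

```text
time_s: 7.75
tool_pos: [0.4729, -0.142, 0.0358]
tcp_rot: [0.685, 0.729, -0.0, -0.0]
ft_force: [-0.2, -0.3, -1.7]
opening: 0.721
finger_force: 20.0
```

Run:
```python
from h import *
import pickle
o=get_obs();print(o['tool_pos'],o['opening'],o['finger_force'],np.degrees(2*np.arctan2(o['tcp_rot'][1],o['tcp_rot'][0]))-90)
pickle.dump(camera_info('wrist'),open('w5.pkl','wb'));save('wrist','w5.png');save('scene','s3.png')
a=cv2.imread('pics/w5.png');b=cv2.imread('pics/s3.png')[190:310,280:440];b=cv2.resize(b,(400,300),interpolation=cv2.INTER_CUBIC)
cv2.imwrite('pics/v9.png',np.vstack([cv2.resize(a,(480,300)),cv2.copyMakeBorder(b,0,0,0,80,0)]))
```

```text
[ 0.47286302 -0.14198133  0.03584163] 0.7206209854187073 19.999462366104126 3.558308427070486
```

Request:
drive_tool(moves="255 0 0 -0.08 0;255 0 0 -0.11 0;255 0 0 -0.12 0;255 0 0 -0.12 0")

```text
time_s: 8.25
tool_pos: [0.473, -0.1395, -0.0123]
tcp_rot: [0.683, 0.731, -0.0, -0.001]
ft_force: [0.0, -0.5, -1.1]
opening: 0.714
finger_force: 20.0
```

Request:
drive_tool(moves="0 0 0 0 0;0 0 0 0 0;0 0 0 0 0;0 0 0 0 0;0 0 0 0.1 0;140 -0.011 0.17 0.1 0;140 -0.011 0.17 0.1 0;140 -0.011 0.17 0.1 0")

```text
time_s: 9.05
tool_pos: [0.4691, -0.0699, 0.0287]
tcp_rot: [0.682, 0.732, 0.001, 0.0]
ft_force: [-1.1, 0.3, 0.0]
opening: 0.764
finger_force: 0.0
```

Run:
```python
from h import *
o=get_obs();print(o['tool_pos'],o['opening'])
c=camera_info('wrist');save('wrist','w6.png')
im=cv2.imread('pics/w6.png');h=cv2.cvtColor(im,cv2.COLOR_BGR2HSV);m=cv2.inRange(h,(95,60,30),(125,255,255))
save('top','t6.png');im=cv2.imread('pics/t6.png');m2=cv2.inRange(cv2.cvtColor(im,cv2.COLOR_BGR2HSV),(95,60,30),(125,255,255))
for m,c,n in((m,c,'w'),(m2,camera_info('top'),'t')):
  cs,_=cv2.findContours(m,cv2.RETR_EXTERNAL,cv2.CHAIN_APPROX_NONE)
  for q in sorted(cs,key=cv2.contourArea)[-3:]:
    W=np.array([px2w('w',p[0],.03,c)[:2] for p in q],np.float32);print(n,cv2.contourArea(q),cv2.boundingRect(q),cv2.minAreaRect(W*1000))
```

```text
[ 0.46907922 -0.06988599  0.02867192] 0.764257260772703
w 1347.5 (285, 359, 72, 26) ((475.930419921875, -171.621337890625), (48.754364013671875, 20.989376068115234), 3.8835017681121826)
w 1709.0 (269, 260, 104, 64) ((471.75897216796875, -110.31572723388672), (63.54290771484375, 45.211143493652344), 4.025304794311523)
w 3224.5 (282, 273, 78, 51) ((472.0040283203125, -114.6871109008789), (49.05308151245117, 36.3131103515625), 3.895864725112915)
t 74.0 (364, 210, 9, 17) ((473.5622863769531, -173.54144287109375), (58.9067268371582, 26.068584442138672), 7.859542369842529)
t 159.5 (79, 135, 33, 16) ((743.8916625976562, 814.3696899414062), (121.24673461914062, 48.188289642333984), 86.4945068359375)
t 697.0 (203, 89, 52, 24) ((889.552490234375, 328.64599609375), (83.59028625488281, 184.918212890625), 7.525291919708252)
```

View pics/w6.png

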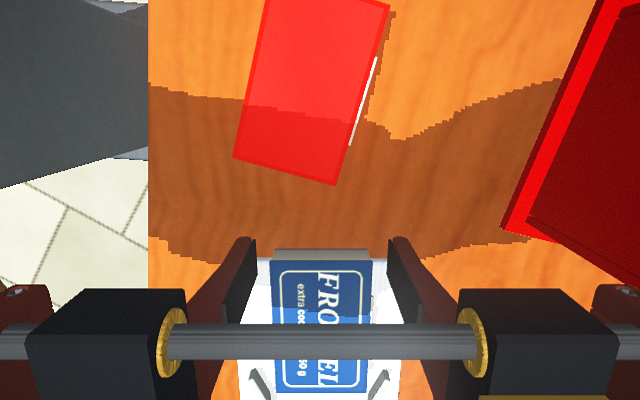

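The tin lies straight on the bed at about (270–372, 250–390) between the guide flares, with its tail near world y -0.088. I'll set the fingers to about 40 mm, lower behind its tail, then push.

Request:
drive_tool(moves="140 0 0 0 0;140 0 0 0 0;140 0 0 0 0;140 0 0 -0.06 0;140 0 0 -0.107 0;140 0 0 -0.107 0")

```text
time_s: 9.75
tool_pos: [0.467, -0.0729, -0.0166]
tcp_rot: [0.684, 0.73, -0.001, -0.002]
ft_force: [-1.0, 0.1, -0.5]
opening: 0.449
finger_force: 0.0
```

Request:
drive_tool(moves="140 0.0025 -0.04 0 0;140 0.005 -0.08 0 0;140 0.0077 -0.12 0 0;140 0.01 -0.16 0 0;140 0.0116 -0.18 0 0;140 0.0129 -0.2 0 0;140 0.0135 -0.21 0 0;140 0.0135 -0.21 0 0")

```text
time_s: 10.55
tool_pos: [0.4743, -0.157, -0.0147]
tcp_rot: [0.684, 0.73, 0.0, 0.0]
ft_force: [0.6, 1.1, 0.5]
opening: 0.448
finger_force: 0.0
```

Request:
drive_tool(moves="140 0.0003 -0.005 0 0;140 0.0006 -0.01 0 0;140 0.001 -0.015 0 0;140 0.0013 -0.02 0 0;140 0.0013 -0.02 0 0")

```text
time_s: 11.05
tool_pos: [0.4748, -0.1649, -0.0149]
tcp_rot: [0.684, 0.73, -0.0, 0.0]
ft_force: [0.2, 1.0, 0.9]
opening: 0.452
finger_force: 0.2
```

Request:
drive_tool(moves="140 0.0002 -0.003 0 0;140 0.0004 -0.006 0 0;140 0.0004 -0.006 0 0")

```text
time_s: 11.35
tool_pos: [0.4749, -0.1658, -0.0149]
tcp_rot: [0.683, 0.73, 0.0, -0.001]
ft_force: [-0.7, 4.9, 2.0]
opening: 0.453
finger_force: 2.4
```

Request:
drive_tool(moves="140 0.0002 -0.0025 0 0;140 0.0003 -0.005 0 0;140 0.0003 -0.005 0 0")

```text
time_s: 11.65
tool_pos: [0.475, -0.1659, -0.0149]
tcp_rot: [0.683, 0.731, 0.001, -0.001]
ft_force: [-0.7, 9.5, 4.5]
opening: 0.452
finger_force: 4.9
```

The tin is solidly against the stop: the TCP stalled while the force rose to 9.5 N. I'll retreat, rise, and hover above the post with the tool turned.

Request:
drive_tool(moves="140 0 0.03 0 0;140 0 0.04 0.1 0;0 0 0.04 0.225 0;0 0 0.04 0.35 -0.15;0 0 0.04 0.425 -0.3;0 -0.05 -0.1 0.425 -0.45;0 -0.1275 -0.2 0.425 -0.6;0 -0.1275 -0.31 0.425 -0.75")

```text
time_s: 12.45
tool_pos: [0.4212, -0.2919, 0.1555]
tcp_rot: [0.905, 0.426, -0.001, 0.0]
ft_force: [0.1, 0.4, -0.9]
opening: 0.958
finger_force: 0.0
```

Request:
drive_tool(moves="0 0 0 0 -0.15;0 0 0 0 -0.19;0 0 0 0 -0.19")

```text
time_s: 12.75
tool_pos: [0.4238, -0.2913, 0.155]
tcp_rot: [0.942, 0.336, -0.0, 0.0]
ft_force: [-0.8, -0.2, 0.2]
opening: 0.999
finger_force: 0.0
```

Run:
```python
from h import *
import pickle
o=get_obs();c=camera_info('wrist');save('wrist','w7.png');pickle.dump(c,open('w7.pkl','wb'))
print(o['tool_pos'],np.degrees(2*np.arctan2(o['tcp_rot'][1],o['tcp_rot'][0]))-90,o['qpos'])
im=cv2.imread('pics/w7.png');h=cv2.cvtColor(im,cv2.COLOR_BGR2HSV)
m=cv2.inRange(h,(0,0,0),(180,255,60))
cs,_=cv2.findContours(m,cv2.RETR_EXTERNAL,cv2.CHAIN_APPROX_NONE)
for q in sorted(cs,key=cv2.contourArea)[-8:]:print('dark',cv2.contourArea(q),cv2.minAreaRect(q))
m=cv2.inRange(h,(95,60,30),(125,255,255));cs,_=cv2.findContours(m,cv2.RETR_EXTERNAL,cv2.CHAIN_APPROX_NONE)
for q in sorted(cs,key=cv2.contourArea)[-3:]:
    W=np.array([px2w('w',p[0],.03,c)[:2] for p in q],np.float32);print('blue',cv2.contourArea(q),cv2.boundingRect(q),cv2.minAreaRect(W*1000))
E=np.array([.480,-.2485])
print(w2px('wrist',[[.480,-.2485,.134],[.4244,-.2928,.113]]))
```

```text
[ 0.4237879  -0.29128957  0.15503866] -50.67847732675332 [ 0.85877431  0.28933246 -0.44729745  1.94923786  0.15480104  0.93620576
 -0.54898449]
dark 28.5 ((634.564697265625, 290.95880126953125), (10.84652328491211, 7.917962551116943), 12.528807640075684)
dark 31.5 ((291.5, 393.5), (11.0, 7.0), 90.0)
dark 34.0 ((7.533718109130859, 293.35394287109375), (7.949984550476074, 13.461973190307617), 57.9946174621582)
dark 61.5 ((607.9452514648438, 268.2584533691406), (9.398715019226074, 29.0561580657959), 47.48955154418945)
dark 627.5 ((597.6529541015625, 128.87997436523438), (29.491880416870117, 60.125274658203125), 23.070411682128906)
dark 763.0 ((252.5, 389.5), (19.0, 63.0), 90.0)
dark 15854.0 ((502.063720703125, 332.7711181640625), (293.322021484375, 143.29647827148438), 11.9761323928833)
dark 17966.5 ((168.8158721923828, 328.45306396484375), (145.59930419921875, 359.8983459472656), 77.7352294921875)
blue 465.0 (328, 83, 46, 70) ((483.5558776855469, -271.3998107910156), (63.51866149902344, 16.417951583862305), 5.346479415893555)
blue 1210.5 (238, 21, 98, 105) ((479.2552795410156, -207.37136840820312), (63.42369079589844, 59.852115631103516), 3.3916893005371094)
blue 2964.5 (252, 36, 79, 83) ((479.53594970703125, -211.14671325683594), (48.701908111572266, 52.53992462158203), 3.508884906768799)
[[324.85058258 111.54209053]
 [322.84480931 212.0372026 ]]
```

View pics/w7.png

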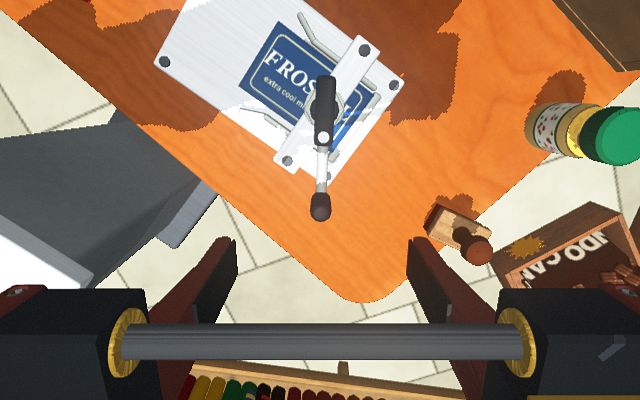

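The wrist view shows the tin home under the bridge at about (238–374, 21–153), the knob bar near (325,100) and the post top at about (320,208) between the fingers. I'll descend onto the post, then grip and swing it. First I need the arc numbers.

Run:
```python
from h import *
import pickle;c=pickle.load(open('w7.pkl','rb'))
P=px2w('w',(320,209),.113,c)[:2];O=np.array([.480,-.2485]);print(P,P-O,np.hypot(*(P-O)))
a=px2w('w',(325,78),.135,c)[:2];b=px2w('w',(324,137),.135,c)[:2];print('bar',a,b,(a+b)/2,np.degrees(np.arctan2(*(a-b)[::-1])),np.hypot(*(a-b)))
from scipy.spatial.transform import Rotation as Ro
r=P-O
for k in range(1,9):
    R=Ro.from_euler('z',8.2*k,degrees=True).as_matrix()[:2,:2];print(k,((R@r-r)/.4).round(4),round(8.2*k/60,4))
```

```text
[ 0.4246873  -0.29016698] [-0.0553127  -0.04166698] 0.06925050504747449
bar [ 0.49464839 -0.23703374] [ 0.46793803 -0.2581957 ] [ 0.48129321 -0.24761472] 38.388935262472764 0.03407743644444211
1 [ 0.0163 -0.0187] 0.1367
2 [ 0.035  -0.0348] 0.2733
3 [ 0.0559 -0.0481] 0.41
4 [ 0.0785 -0.0583] 0.5467
5 [ 0.1023 -0.0652] 0.6833
6 [ 0.1268 -0.0686] 0.82
7 [ 0.1515 -0.0685] 0.9567
8 [ 0.176  -0.0648] 1.0933
```

Request:
drive_tool(moves="0 0 -0.003 -0.1 -0.03;0 0 -0.003 -0.2 -0.03;0 0 -0.003 -0.245 -0.03;255 0 -0.003 -0.245 -0.03;255 0 -0.003 -0.245 -0.03;255 0 -0.003 -0.245 -0.03;255 0 -0.003 -0.245 -0.03;255 0 -0.003 -0.245 -0.03", newtons=20)

```text
time_s: 13.6
tool_pos: [0.4249, -0.2925, 0.0581]
tcp_rot: [0.947, 0.322, 0.001, 0.001]
ft_force: [-0.2, 0.3, 0.4]
opening: 0.584
finger_force: 0.0
```

Request:
drive_tool(moves="255 0 0 0 0;255 0 0 0 0;255 0 0 0 0;255 0 0 0 0;255 0 0 0 0")

```text
time_s: 14.1
tool_pos: [0.4237, -0.2916, 0.057]
tcp_rot: [0.947, 0.322, -0.0, -0.001]
ft_force: [-1.5, 1.5, 2.7]
opening: 0.166
finger_force: 20.0
```

Gripped (20 N, about 15 mm). Now swing counterclockwise by about 1 rad.

Request:
drive_tool(moves="255 0.017 -0.0192 0 0.1367;255 0.0366 -0.0358 0 0.2733;255 0.0583 -0.0494 0 0.41;255 0.0818 -0.0598 0 0.5467;255 0.1065 -0.0668 0 0.6833;255 0.1319 -0.0701 0 0.82;255 0.1575 -0.0698 0 0.9567;255 0.1575 -0.0698 0 0.9567")

```text
time_s: 14.9
tool_pos: [0.4879, -0.318, 0.057]
tcp_rot: [0.674, 0.739, 0.001, -0.001]
ft_force: [-1.5, 4.4, 4.1]
opening: 0.177
finger_force: 20.0
```

The nut is at about 1.08 rad. Release, rise, and position over the knob with the fingers perpendicular to the bar.

Request:
drive_tool(moves="110 0 0 0 0;110 0 0 0 0;110 0 0 0 0;110 0 0 0.1 0;110 0 0 0.2 -0.14;110 -0.017 0.1 0.25 -0.28;110 -0.017 0.1755 0.25 -0.42;110 -0.017 0.1755 0.25 -0.56")

```text
time_s: 15.7
tool_pos: [0.4813, -0.2457, 0.1586]
tcp_rot: [0.86, 0.51, 0.001, 0.001]
ft_force: [0.4, -0.6, -0.3]
opening: 0.568
finger_force: 0.0
```

Request:
drive_tool(moves="110 0 0 0 -0.14;110 0 0 0 -0.28;110 0 0 0 -0.395;110 0 0 0 -0.395;110 0 0 0 -0.395")

```text
time_s: 16.2
tool_pos: [0.4804, -0.25, 0.1572]
tcp_rot: [0.946, 0.324, -0.0, 0.0]
ft_force: [0.8, 1.4, 0.0]
opening: 0.57
finger_force: 0.0
```

Run:
```python
from h import *
import pickle
o=get_obs();c=camera_info('wrist');save('wrist','w8.png');pickle.dump(c,open('w8.pkl','wb'))
print(o['tool_pos'],np.degrees(2*np.arctan2(o['tcp_rot'][1],o['tcp_rot'][0]))-90,o['qpos'],o['opening'])
save('scene','s8.png')
im=cv2.imread('pics/s8.png');print(w2px('scene',[[.481,-.248,.122],[.487,-.319,.1],[.424,-.292,.1]]))
print(w2px('wrist',[[.481,-.248,.135],[.487,-.319,.113],[.424,-.292,.113]]))
h=cv2.cvtColor(cv2.imread('pics/w8.png'),cv2.COLOR_BGR2HSV);m=cv2.inRange(h,(0,0,0),(180,255,70))
m[:,:240]=0;m[:,405:]=0;m[315:]=0
cs,_=cv2.findContours(m,cv2.RETR_EXTERNAL,cv2.CHAIN_APPROX_NONE)
for q in sorted(cs,key=cv2.contourArea)[-5:]:print('dark',cv2.contourArea(q),cv2.boundingRect(q),cv2.minAreaRect(q))
```

```text
[ 0.48039974 -0.24995381  0.15723733] -52.134343944446464 [ 0.77918673  0.34004571 -0.50647412  1.88402789  0.19839269  0.96655038
 -0.7262671 ] 0.570485216689402
[[386.88250042 224.58584617]
 [410.42258027 235.84986618]
 [393.76635874 244.34273257]]
[[318.67496063 218.25497559]
 [398.18170676 256.58821034]
 [318.97752223 295.23383793]]
dark 0.0 (326, 232, 1, 3) ((326.0, 233.0), (2.0, 0.0), -90.0)
dark 3.5 (402, 259, 3, 4) ((403.25006103515625, 260.7500305175781), (1.4142134189605713, 3.535533905029297), 45.0)
dark 183.5 (387, 231, 18, 20) ((396.46990966796875, 240.32618713378906), (22.66721534729004, 11.595656394958496), 58.392494201660156)
dark 960.0 (371, 240, 32, 75) ((378.4277648925781, 280.3837585449219), (79.84648132324219, 19.900426864624023), 68.45902252197266)
dark 1016.5 (241, 240, 33, 75) ((264.1643981933594, 280.0616455078125), (20.95036506652832, 79.82206726074219), 20.556045532226562)
```

Run:
```python
from h import *
g=cv2.cvtColor(cv2.imread('pics/w8.png'),cv2.COLOR_BGR2GRAY)
for r in range(170,262,6):print(r,' '.join('%3d'%v for v in g[r,270:380:5]))
```

```text
170 141 159 234 142 141 138 172 246 116 102 218 245 245 255 255 255 255 143 136 158 255 255
176 137 145 144 170 255 140 144 115 145 150 205 233 245 252 255 255 104 172 131 255 239 255
182 143 255 139 146 141 184 183 220 119  81  84 101 209 255 255 109 194 103 212 183 243 142
188 187 132 143 255 143 146 101 156 231  83  85  86 216 239 141 255 142 255 252 255 254 178
194 255 135 233 132 143 207 113 255 118 107 108 100 212 153 255 146 255 252 255 255 180 179
200 255 251 255 135 244 101 255 255  87 110 109  99  87 255 142 255 254 255 255 183 173 177
206 255 255 255 196 224 255 255 248  88 108 108  97  85 255 241 187 255 255 179 181 182 175
212 255 255 255 167 159 255 255 255  90 109 109  93  90 179 254 255 244 158 181 174 179 175
218 181 172 179 154 255 255 255 255 129 105 106  92 133 255 255 255 254 255 246 171 174 179
224 184 175 156 255 255 255 255 255 123 108 105  86 255 255 255 177 180 186 253 255 249 178
230 181 183 255 255 255 255 255 255 124 105 102  85 255 255 174 175 175 176 175 172 253 254
236 178 255 255 158 255 255 255 218  95  94 110  85 255 199 177 178 175 169 177 173 174 169
242  69 168 255 168 157 255 187 179  82 255 255  77 242 179 177 175 174 172 172 174 182  72
248  65 174 166 167 255 242 179 182 176 175 178 198 173 175 175 175 172 175 174 173 158  60
254  65 173 178 170 175 180 182 175 178 177 174 179 181 176 172 177 173 169 172 172 128  59
260  57 174 167 178 173 177 172 181 171 177 175 165 175 174 181 170 173 172 169 169  90  53
```

The pixel dump puts the bar at columns 310–330, rows 182–242. It is centred and parallel to the pads, as predicted. Descend and grip the knob.

Request:
drive_tool(moves="110 0 0.002 -0.1 0;110 0 0.002 -0.17 0;110 0 0.002 -0.1925 0;255 0 0.002 -0.1925 0;255 0 0.002 -0.1925 0;255 0 0.002 -0.1925 0;255 0 0.002 -0.1925 0;255 0 0.002 -0.1925 0", newtons=40)

```text
time_s: 17.1
tool_pos: [0.4807, -0.2489, 0.081]
tcp_rot: [0.946, 0.323, 0.0, 0.0]
ft_force: [-5.3, 6.3, 7.0]
opening: 0.15
finger_force: 4.1
```

Run:
```python
from h import *
o=get_obs();print(o['tool_pos'],np.degrees(2*np.arctan2(o['tcp_rot'][1],o['tcp_rot'][0]))-90,o['qpos'],o['opening'],o['finger_force'],o['ft_force'],o['wrist_torque'])
```

```text
[ 0.48067687 -0.24886634  0.08096312] -52.30865541892105 [ 0.74466643  0.43726856 -0.47658243  1.95013323  0.27007823  0.81559409
 -0.79317171] 0.15048568466432374 4.149683564901352 [-5.27304551  6.32280423  6.96480971] [ 1.50425237  1.12247195 -0.05954657]
```

Request:
drive_tool(moves="255 0 0 0 0;255 0 0 0 0;255 0 0 -0.0016 -0.1;255 0 0 -0.0031 -0.2;255 0 0 -0.0047 -0.3;255 0 0 -0.0063 -0.4;255 0 0 -0.0079 -0.5;255 0 0 -0.0094 -0.6")

```text
time_s: 17.9
tool_pos: [0.4802, -0.2485, 0.0773]
tcp_rot: [1.0, 0.013, -0.0, -0.0]
ft_force: [-2.9, 2.6, 7.3]
opening: 0.133
finger_force: 40.0
```

Run:
```python
from h import *
o=get_obs();print(o['tool_pos'],np.degrees(2*np.arctan2(o['tcp_rot'][1],o['tcp_rot'][0]))-90,o['qpos'],o['opening'],o['finger_force'],o['ft_force'],o['wrist_torque'])
```

```text
[ 0.48016873 -0.2484618   0.07726814] -88.50442129146906 [ 0.62886525  0.42116812 -0.33126449  1.96084356  0.18855988  0.78961552
 -1.35361981] 0.13265223362710454 39.9831748008728 [-2.89033027  2.59620593  7.29042403] [0.50337411 0.8935647  0.11438345]
```

Request:
drive_tool(moves="255 0 0 -0.0016 -0.1;255 0 0 -0.0031 -0.2;255 0 0 -0.0047 -0.3;255 0 0 -0.0063 -0.4;255 0 0 -0.0079 -0.5;255 0 0 -0.0094 -0.6;255 0 0 -0.0094 -0.6")

```text
time_s: 18.6
tool_pos: [0.48, -0.2488, 0.0734]
tcp_rot: [0.955, -0.296, -0.0, 0.0]
ft_force: [-3.9, 1.1, 7.4]
opening: 0.134
finger_force: 39.9
```

Run:
```python
from h import *
o=get_obs();print(o['tool_pos'],(2*np.degrees(np.arctan2(o['tcp_rot'][1],o['tcp_rot'][0]))-90),o['opening'],o['finger_force'],o['ft_force'],o['wrist_torque'])
```

```text
[ 0.47995867 -0.24883409  0.07343369] -124.46365338667961 0.1335454999843137 39.92558777332306 [-3.85185233  1.05640301  7.41436369] [ 0.30997171  0.84036085 -0.19319904]
```

Request:
drive_tool(moves="255 0 0 -0.001 -0.07;255 0 0 -0.002 -0.135;255 0 0 -0.002 -0.135;255 0 0 -0.002 -0.135")

```text
time_s: 19.0
tool_pos: [0.4799, -0.2489, 0.0726]
tcp_rot: [0.932, -0.362, -0.0, 0.0]
ft_force: [-3.6, 1.4, 6.9]
opening: 0.138
finger_force: 39.9
```

Run:
```python
from h import *
o=get_obs();a=(2*np.degrees(np.arctan2(o['tcp_rot'][1],o['tcp_rot'][0]))-90);print(o['tool_pos'],a,'adj',np.radians(-86.4-a+90),o['opening'],o['finger_force'],o['ft_force'],o['wrist_torque'],o['qpos'][6])
```

```text
[ 0.47988341 -0.24890791  0.07262742] -132.41729278809754 adj 2.37394959880144 0.1379185415284759 39.93169605731964 [-3.58689663  1.35261769  6.86769615] [ 0.33565397  0.92166904 -0.12177371] -2.029932580151496
```

Release and rise straight up, then check the bar angle numerically.

Request:
drive_tool(moves="110 0 0 0 0;110 0 0 0 0;110 0 0 0 0;110 0 0 0 0;110 0 0 0.1 0;110 0 0 0.21 0;110 0 0 0.21 0;110 0 0 0.21 0")

```text
time_s: 19.8
tool_pos: [0.4811, -0.2493, 0.1567]
tcp_rot: [0.932, -0.362, 0.001, 0.0]
ft_force: [-0.3, -0.0, -0.8]
opening: 0.567
finger_force: 0.0
```

Run:
```python
from h import *
import pickle
o=get_obs();c=camera_info('wrist');save('wrist','w9.png');pickle.dump(c,open('w9.pkl','wb'))
a=(2*np.degrees(np.arctan2(o['tcp_rot'][1],o['tcp_rot'][0]))-90);print(o['tool_pos'],a,o['opening'],w2px('wrist',[[.480,-.2485,.127],[.487,-.319,.113]]))
for n in('w8','w9'):
  im=cv2.imread(f'pics/{n}.png');h=cv2.cvtColor(im,cv2.COLOR_BGR2HSV)
  g=h[...,2];m=((g<130)&(h[...,1]<60)).astype(np.uint8)*255
  m[:160]=0;m[260:]=0;m[:,:285]=0;m[:,360:]=0
  m=cv2.morphologyEx(m,cv2.MORPH_OPEN,np.ones((5,5),np.uint8))
  cs,_=cv2.findContours(m,cv2.RETR_EXTERNAL,cv2.CHAIN_APPROX_NONE)
  q=max(cs,key=cv2.contourArea);print(n,cv2.contourArea(q),cv2.boundingRect(q),cv2.minAreaRect(q),cv2.fitLine(q,cv2.DIST_L2,0,.01,.01).ravel())
g=cv2.cvtColor(cv2.imread('pics/w9.png'),cv2.COLOR_BGR2GRAY)
for r in range(170,262,6):print(r,' '.join('%3d'%v for v in g[r,270:380:5]))
```

```text
[ 0.48113643 -0.24929781  0.15673819] -132.405312998575 0.5669033368894834 [[321.33110677 218.99444804]
 [391.18482918 138.52977581]]
w8 974.5 (307, 181, 25, 57) ((319.0, 209.0), (56.0, 24.0), 90.0) [ 1.6364157e-02 -9.9986613e-01  3.1875540e+02  2.0951079e+02]
w9 924.0 (310, 182, 25, 54) ((322.0, 208.5), (53.0, 24.0), 90.0) [ 7.9496298e-04 -9.9999970e-01  3.2245456e+02  2.0928030e+02]
170 253 166 243 240 243 243 243 245 242 147 200  97 255 236 140 184 208 246 255 182 255 255
176 250 255 255 244 237 244 242 243 245 244 157  86 185 136 188 205 151 135 238 255 248 255
182 226 224 129 255 236 239 242 243 248 201 113  86 183 188 200 148 142 227 144 196 255 254
188 226 131 254 105  98 150 242 245 127  80  75  80  71 196 139 140 140 151 138 233 209 255
194 130 234 127 135 132 122 242 200 202  74  82  83  80 204 255 175 142 135 152 255 255 255
200 166 133 133 131 255 154 255 209 203  76  84  83  82 255 255 220 142 123 255 255 255 255
206 130 134 131 255 255 130 255 113  82  83  85  88  85 135 255 255 255  97 168 255 255 255
212 135 131 255 213 216 135 135 134 213  83  81  85  85 255 255 255 255 255 124 169 255 177
218 162 131 133 255 141 135 139 189 137  84  86  88  73 255 255 255 255 255 255 177 172 183
224 254 255 132 136 137 253 194 141 139  81  87  84  83 255 255 255 255 255 255 255 248 176
230 123 228 131 137 198 210 134 140 254  86  98 104  80 255 255 255 255 255 255 255 255 255
236 255 134 130 154 137 140 137 232 130  87 255 255  74 255 255 255 255 255 180 163 255 190
242  70 255 255 132 254 155 153 126 255  85 255 255 128 255 255 182 173 255 255 255 182  85
248  70 255 255 255 126 137 233 255 252 136 252 255 255 178 174 177 185 178 192 171 167  76
254  71 255 255 255 255 255 255 255 255 254 255 255 177 183 188 180 173 178 168 179 126  70
260  70 255 255 255 255 255 255 255 255 255 255 184 179 175 182 181 172 173 174 168  99  68
```

The bar is exactly parallel to the pads, so the adjuster is at about 2.37. Now I'll turn the tool back and return to the post.

Request:
drive_tool(moves="0 0.017 -0.172 0 0.143;0 0.017 -0.172 0 0.286;0 0.017 -0.172 0 0.429;0 0.017 -0.172 0 0.572;0 0.017 -0.172 0 0.715;0 0.017 -0.172 0 0.858;0 0.017 -0.172 0 1;0 0.017 -0.172 0 1")

```text
time_s: 20.65
tool_pos: [0.4861, -0.3172, 0.1539]
tcp_rot: [0.988, 0.154, -0.001, -0.001]
ft_force: [0.3, -0.5, -0.5]
opening: 1.0
finger_force: 0.0
```

Request:
drive_tool(moves="0 0 0 0 0.143;0 0 0 0 0.286;0 0 0 0 0.429;0 0 0 0 0.572;0 0 0 0 0.715;0 0 0 0 0.858;0 0 0 0 1;0 0 0 0 1")

```text
time_s: 21.45
tool_pos: [0.4866, -0.3174, 0.1546]
tcp_rot: [0.78, 0.626, -0.0, -0.001]
ft_force: [-0.6, 0.2, 0.6]
opening: 1.002
finger_force: 0.0
```

Request:
drive_tool(moves="0 0 0 0 0.143;0 0 0 0 0.286;0 0 0 0 0.295;0 0 0 0 0.295")

```text
time_s: 21.85
tool_pos: [0.487, -0.3177, 0.1553]
tcp_rot: [0.676, 0.737, 0.0, -0.0]
ft_force: [-0.8, 0.4, -0.2]
opening: 1.0
finger_force: 0.0
```

Run:
```python
from h import *
o=get_obs();save('wrist','w10.png')
a=(2*np.degrees(np.arctan2(o['tcp_rot'][1],o['tcp_rot'][0]))-90);print(o['tool_pos'],a,o['opening'],o['qpos'],w2px('wrist',[[.4876,-.3185,.113],[.4876,-.3185,.085],[.480,-.2485,.127]]))
g=cv2.cvtColor(cv2.imread('pics/w10.png'),cv2.COLOR_BGR2GRAY)
for r in range(150,262,7):print(r,' '.join('%3d'%v for v in g[r,270:380:5]))
```

```text
[ 0.48695046 -0.3176517   0.15528651] 4.884238383502193 1.000267717037754 [ 0.94374236  0.42870654 -0.61032313  1.78832126  0.28386629  1.01424619
  0.30932263] [[321.60021426 210.90130462]
 [321.61165041 199.66280659]
 [318.98375708 110.8936231 ]]
150 255 255 255 255 255 255 255 255 255 223 202 164 255 245 242 244 246 243 239 243  92  94
157 221 215 222 228 228 237 250 254 254 254 194 171 227 227 225 233 233 236 232 237 245 255
164 173 173 175 172 175 177 177 173 173 171 188 174 173 113 105 108 111 109 109 103 104 117
171 169 172 174 169 174 172 171 171 173 173 181 179 170 110 104 109 110 106 106 103 101  98
178 168 171 170 166 173 168 167 171 167 174 183 180 172 108 105 108 107 107 103 102 101  93
185 169 170 170 168 171 170 169 172 167 170 180 179 174 165  93 111 163 155  99  95 153 154
192 167 167 165 172 167 168 168 171 169 170 156 158 174 166 164 169 163 159 162 156 150 157
199 165 166 164 166 166 164 169 168 168  51  48  51  47 163 164 168 161 160 159 158 160 160
206 165 170 165 167 165 166 166 167 168  50  54  50  48 163 167 163 159 160 160 164 159 162
213 164 164 167 166 166 164 167 167 165  52  57  53  51 163 165 165 156 163 167 161 156 159
220 167 164 164 165 164 164 167 167 159 165  45  47 161 163 165 158 160 166 163 158 156 159
227 166 164 162 161 161 169 166 167 158 163 165 166 160 160 160 160 164 164 159 156 156 158
234 170 164 163 166 159 164 166 166 163 165 161 164 160 160 161 164 164 164 156 157 154 153
241 166 164 164 166 158 162 164 163 165 162 159 165 159 162 167 163 162 164 155 154 153 153
248 165 167 164 161 163 163 160 168 121 161 167 160 156 164 166 163 159 156 155 156 157 155
255 163 167 150  45  46  42  46  45 102  98 168 163 160 163 165 155 154 158 163 165 162 158
```

The post is at pixel (322,212), as expected. Descend and grip.

Request:
drive_tool(moves="0 0 0 -0.12 0;0 0 0 -0.22 0;70 0 0 -0.245 0;255 0 0 -0.245 0;255 0 0 -0.245 0;255 0 0 -0.245 0;255 0 0 -0.245 0;255 0 0 -0.245 0", newtons=20)

```text
time_s: 22.7
tool_pos: [0.4878, -0.3182, 0.0589]
tcp_rot: [0.674, 0.739, 0.0, 0.001]
ft_force: [-0.1, 0.2, 0.3]
opening: 0.49
finger_force: 0.0
```

Request:
drive_tool(moves="255 0 0 0 0;255 0 0 0 0;255 0 0 0 0;255 0 0 0 0")

```text
time_s: 23.1
tool_pos: [0.4875, -0.3178, 0.0579]
tcp_rot: [0.674, 0.739, 0.0, 0.0]
ft_force: [1.1, 0.4, 0.0]
opening: 0.173
finger_force: 20.0
```

Request:
drive_tool(moves="255 -0.0251 -0.0007 0 -0.1367;255 -0.0501 0.0022 0 -0.2733;255 -0.0744 0.0086 0 -0.41;255 -0.0976 0.0184 0 -0.5467;255 -0.1191 0.0314 0 -0.6833;255 -0.1385 0.0474 0 -0.82;255 -0.1555 0.066 0 -0.9567;255 -0.1555 0.066 0 -0.9567")

```text
time_s: 23.9
tool_pos: [0.4239, -0.2913, 0.0578]
tcp_rot: [0.946, 0.324, -0.001, 0.0]
ft_force: [-2.5, -0.3, 1.2]
opening: 0.171
finger_force: 20.0
```

Request:
drive_tool(moves="255 -0.003 0.004 0 -0.027;255 -0.006 0.008 0 -0.054;255 -0.006 0.008 0 -0.054")

```text
time_s: 24.2
tool_pos: [0.4226, -0.2895, 0.0579]
tcp_rot: [0.954, 0.298, -0.0, 0.001]
ft_force: [-1.1, -4.5, -0.7]
opening: 0.172
finger_force: 20.0
```

Request:
drive_tool(moves="255 -0.002 0.003 0 -0.018;255 -0.004 0.006 0 -0.036;255 -0.004 0.006 0 -0.036")

```text
time_s: 24.5
tool_pos: [0.4209, -0.2871, 0.0579]
tcp_rot: [0.96, 0.28, -0.0, 0.001]
ft_force: [-0.6, -4.9, -0.9]
opening: 0.171
finger_force: 20.0
```

Request:
drive_tool(moves="255 -0.002 0.003 0 -0.018;255 -0.004 0.006 0 -0.036;255 -0.004 0.006 0 -0.036")

```text
time_s: 24.8
tool_pos: [0.4208, -0.2867, 0.058]
tcp_rot: [0.965, 0.262, 0.001, 0.002]
ft_force: [3.4, -10.4, -7.4]
opening: 0.171
finger_force: 20.0
```

The motion stalls and the force rises, so the nut is at its tight stop. Relax, open, and rise clear.

Request:
drive_tool(moves="255 0.003 -0.005 0 0;0 0.003 -0.005 0 0;0 0.003 -0.005 0 0;0 0.003 -0.005 0 0;0 0.003 -0.005 0 0;0 0.003 -0.005 0.1 0;0 0.003 -0.005 0.2 0;0 0.003 -0.005 0.25 0")

```text
time_s: 25.6
tool_pos: [0.4221, -0.2856, 0.1609]
tcp_rot: [0.965, 0.262, 0.001, 0.001]
ft_force: [0.0, -0.0, 0.1]
opening: 0.767
finger_force: 0.0
```

Request:
drive_tool(moves="0 0 0 0.1 0;0 0 0 0.1 0")

```text
time_s: 25.8
tool_pos: [0.4237, -0.2865, 0.2028]
tcp_rot: [0.965, 0.262, 0.003, 0.003]
ft_force: [0.1, 0.5, 0.6]
opening: 0.951
finger_force: 0.0
```

Run:
```python
from h import *
o=get_obs();c=camera_info('wrist');save('wrist','w11.png')
print(o['tool_pos'],o['opening'],o['ft_force'])
h=cv2.cvtColor(cv2.imread('pics/w11.png'),cv2.COLOR_BGR2HSV)
m=cv2.inRange(h,(95,60,30),(125,255,255));cs,_=cv2.findContours(m,cv2.RETR_EXTERNAL,cv2.CHAIN_APPROX_NONE)
for q in sorted(cs,key=cv2.contourArea)[-4:]:
    W=np.array([px2w('w',p[0],.03,c)[:2] for p in q],np.float32);print('blue',cv2.contourArea(q),cv2.boundingRect(q),cv2.minAreaRect(W*1000))
m=((h[...,2]<100)&(h[...,1]<80)).astype(np.uint8)*255;m=cv2.morphologyEx(m,cv2.MORPH_OPEN,np.ones((5,5),np.uint8));m[225:]=0
cs,_=cv2.findContours(m,cv2.RETR_EXTERNAL,cv2.CHAIN_APPROX_NONE)
for q in sorted(cs,key=cv2.contourArea)[-6:]:print('dark',cv2.contourArea(q),cv2.minAreaRect(q))
pts=[[.4805,-.2483,.127],[.4209,-.2871,.113]];print(w2px('wrist',pts))
# expected knob bar ends for adj 2.37
t=np.radians(-86.4)-2.37;d=.021*np.array([np.cos(t),np.sin(t),0]);print(w2px('wrist',[np.array(pts[0])+d,np.array(pts[0])-d]))
```

```text
[ 0.42368229 -0.28652004  0.20275115] 0.9507459491578034 [0.13832471 0.53077534 0.57454612]
blue 108.0 (321, 117, 15, 20) ((469.9269104003906, -267.90008544921875), (21.730867385864258, 8.49325180053711), 1.1196855306625366)
blue 364.0 (322, 84, 35, 64) ((483.2904357910156, -270.2910461425781), (63.111595153808594, 17.184755325317383), 3.9558162689208984)
blue 817.5 (241, 43, 79, 86) ((479.3935241699219, -207.00521850585938), (63.219093322753906, 59.27128601074219), 3.321430206298828)
blue 2151.0 (251, 55, 66, 64) ((479.7131652832031, -210.8373260498047), (48.39667510986328, 51.96503448486328), 3.768326759338379)
dark 16.0 ((343.0, 56.0), (4.0, 4.0), 90.0)
dark 40.5 ((175.5, 93.0), (6.0, 7.0), 90.0)
dark 195.0 ((319.5, 192.0), (18.0, 15.0), 90.0)
dark 677.0 ((318.95001220703125, 108.84999084472656), (21.81971549987793, 43.00697326660156), 71.56504821777344)
dark 11610.0 ((108.5, 180.5), (87.0, 217.0), 90.0)
[[315.8172737  110.17111076]
 [320.46770043 196.21987028]]
[[289.25663205 118.84047619]
 [342.73368103 101.38562379]]
```

```bash
python3 -c "
from bench import *
print(sign_off())"
```

```text
the job is handed in; nothing more can be done
None
```

I handed the job in; `sign_off` gave no verdict. The tin is home against the back stop, the adjuster is at about 2.37 rad by camera (touch is about 2.33), the jam nut is back at its tight stop, and the arm is clear.

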